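Invert the rinsed glass onto the drying peg

ROBOT

A 7-joint arm with a two-finger parallel gripper is mounted at the origin on a cart in front of the work surface, level with it; the furniture and walls round the work are solid. World frame = base frame: x ahead of the robot, y to its left, z up, the work surface at z = 0. Lengths are in m, angles in rad, forces in N, time in s.
With the tool pointing down it reaches from about 0.425 to 0.875 m from the base axis. Payload 8.4 kg.
Tool frame: the origin (TCP) lies at the very end of the fingers, on their centre line; the grasp point (between the pads) lies 19 mm behind it; z points along the fingers, y is the line along which they close (so a half turn about z gives the same grasp; the last joint's range is limited). The gripper opens to 85 mm and grips with 20 to 120 N. Pads are 22 mm wide; open, the fingers measure 114 mm over their backs; the gripper's body (76 mm by 85 mm) begins 54 mm behind the grasp point. The pads swing forward as they close: fully open they stand 13 mm farther back than shut.
Start: joints at [1.108, 0.333, 0.04, 1.465, -0.013, 1.343, -0.059], TCP at [0.231, -0.607, 0.231] pointing down, gripper open.
Joint ranges: [-2.58, 2.58], [-0.38, 2.09], [-1.3, 1.39], [0.25, 2.4], [-1.5, 4.64], [0.08, 2.09], [-2.65, 2.65]. Speed limits (rad/s): [2.22, 2.22, 2.79, 2.79, 3.14, 3.14, 3.14].

INTERFACE

Orientations are given as a unit quaternion [w, x, y, z].
In Python, from station import r, optics gives the robot as it stands. The module is installed in compiled form; this text tells all that it offers.
- The arm moves only by the tool jog_arm, never from a script. Its arguments are lists of equal length, an entry for each row: "delta_pos": the shift along the tool's x, y, z in m, a list of three; "yaw": the turn about the tool's z in degrees; "jaw": the finger opening in m, from 0 to 0.0854. In form: {"delta_pos": [[x, y, z], ...], "yaw": [yaw, ...], "jaw": [jaw, ...]}. A call has 1 to 10 rows; each row is the pose to reach, as a shift and turn from the pose commanded when the call began, along the tool's axes at that moment; what a row does not reach only later rows make up. A row lasts 1/12 s, in which the tool goes at most 41.7 mm and 7.16 degrees, less where a joint would pass 70% of its speed; a pose out of reach is approached as far as the arm can. A call with a gripper value outside its range is refused whole. The fingers move at their own pace and stop on an object; "newtons" is the grip in N (left out, the last holds). Time passes only in rows, so rows that repeat a pose let the fingers close. It gives the time, the measured TCP pose, the force, the opening and the grip force at its end, in the units of the state.
- r.sense(): the state, without advancing time (a new reading comes with each control period).
- optics.snapshot(name): name is "scene" or "top" or "wrist"; returns a dict with "image" (384x512x3 uint8, red, green, blue), "range_z" (384x512 float32, m along the optical axis (not along the pixel's ray), 0 where there is no reading), "fov_y" (degrees; the focal length in pixels is half the picture's height over the tangent of half this angle, whatever the lens; pixels are square), "cx", "cy" (the principal point, pixels), "pose" (4x4, takes a point from camera to world coordinates). Camera axes: x right, y up, looking along -z (the intrinsics and any distortion apply to the point x, -y, -z); pixel columns grow to the right and rows downward; lengths in m; the calibration is good to about 2 mm. The wrist camera is an equidistant fisheye: a pixel r from the principal point sees the ray r / f radians off the axis. A picture is of the moment at which its call begins.
- r.hand_in(): hands the job in; it is judged then, once.
The state is a dict: "t": time; "qpos": joint angles; "joint_velocities": joint speeds; "tau": joint torques, N m; "tool_pos": TCP position; "orientation": TCP orientation; "contact_force": force on the tool from outside, world axes, zero at the start; "wrist_torque": the same for the moment, N m; "opening": finger opening in m; "grasp_force": force on a finger pad.
Only numpy, scipy, OpenCV 4.12 (cv2) and the standard library are available. Lean on these libraries where they do the work, as an engineer would, in place of code of your own. Each camera call takes 0.05 s, during which the arm holds its last target. There are 200 camera calls.

TASK

Get the rinsed tall glass drying: first push the drip tray of the drying rack fully home, then take the tall glass out of the sloped wire cradle and set it upside down over the rack's free peg, its rim resting flat on the deck. Lower it gently rather than dropping or ramming it, leave it released and standing still, and do not disturb the short tumbler on the other peg, the striped mug or the steel canister.

Things in the scene. Friction and masses are not known exactly. Their poses are not given: they have to be found in the camera images.
- tall_glass: clear straight-sided drinking glass, 121 mm tall, outside diameter 62 mm at the closed end and 64 mm at the mouth, inside diameter at least 54 mm, inside depth about 104 mm, 0.2 kg. Origin: centre of the closed end's outer face; its z axis points along the glass out of the mouth. At the start it lies in the cradle, mouth 30 degrees below level
- glass_rim (a point): centre of the tall glass's mouth, 121 mm from its origin along its z axis
- cradle: fixed steel wire cradle, 122 mm long, rails' outer width 48 mm, feet 72 mm wide; origin on the worktop under its middle. Its two rails slope 30 degrees down toward its own level x axis, where the glass's mouth points; a 14 mm high stop bar at the low end holds the rim. The glass overhangs the rails on both sides and can be gripped across its diameter near the high, closed end
- rack: fixed steel drying rack 130 mm deep (its x) by 280 mm wide (its y), slatted deck top 45 mm above the worktop, low guard rail at the back (62 mm high, at x = +61 mm). Origin on the worktop under its middle; its x axis points away from the open front, out of which the drip tray slides
- drip_tray (a joint): how far the drip tray is pulled out of the rack's front, m; 0 is fully home (flush), slides out along the rack's -x to at most 0.07
- tray_front (a point): middle of the drip tray's upright front panel (256 mm wide, from 4 to 42 mm above the worktop), on its outer face, 30 mm above the worktop; a 5 mm ledge, 90 mm wide, projects along its top just above this point. Moves with the tray
- free_peg: upright round grey plastic peg on the deck that stands empty, 68 mm to one side of the rack's middle along its y, at x = +10 mm (which side varies); 55 mm tall, 28 mm thick, foot flange 42 mm across and 3 mm thick, tapering over the top 8 mm to 18 mm. Origin: centre of its foot, on the deck top
- free_peg_tip (a point): top of the free peg, 55 mm above the deck
- short_tumbler: bystander: short clear tumbler, 74 mm across and 74 mm tall, already upside down over the other peg. Origin: centre of its closed end, now on top, 119 mm above the worktop
- striped_mug: bystander: striped mug standing on the worktop, 79 mm across (114 mm with the handle), 96 mm tall. Origin: on its underside, near the middle
- steel_caddy: bystander: lidded brushed steel canister standing on the worktop, 56 mm across, 90 mm tall. Origin: centre of its underside

How it is judged:
On the way, in this order (a step that is already met when the one before it is completed fails the run):
1. the drip tray is pushed fully home (within 6 mm) (value of joint drip_tray below 0.006 m), for 0.2 s.
2. the tall glass stands upside down over the free peg, rim on the deck (angle between tall_glass's own z axis and vertical above 3.05 rad and horizontal distance between glass_rim and free_peg below 0.012 m and z of glass_rim in the frame of free_peg between -0.004 and 0.005 m), for 0.2 s.
At the end, for the whole second after the job is handed in: The drip tray is home (joint under 6 mm); the tall glass is upside down over the free peg, upright within 5 degrees, its mouth's centre within 12 mm of the peg's axis and its rim within 5 mm of the deck; it is at rest and released (all of step 2 and value of joint drip_tray below 0.006 m and linear speed of tall_glass below 0.02 m/s and angular speed of tall_glass below 0.2 rad/s); the robot touches nothing.
It fails at once if the short tumbler is shifted by more than 15 mm (distance of short_tumbler from where it was at the start of the episode above 0.015 m).
It fails at once if the striped mug is shifted by more than 20 mm (distance of striped_mug from where it was at the start of the episode above 0.02 m).
It fails at once if the steel canister is shifted by more than 20 mm (distance of steel_caddy from where it was at the start of the episode above 0.02 m).
It fails at once if the tall glass is dropped (moves faster than 0.5 m/s while no finger touches it, a fall of about 13 mm) (contact force between the fingers and tall_glass below 0.05 N and linear speed of tall_glass above 0.5 m/s).
It fails at once if the tall glass is rammed against the rack or the peg (more than 50 N) (contact force between tall_glass and rack above 50 N or contact force between tall_glass and free_peg above 50 N).
It also fails if it takes over 58 s, if anything falls off the work surface, if the arm or the gripper's body presses on something with over 40 N, if the wrist force passes 120 N, or if a joint passes its speed limit or range.

## Working session

There is one attempt and no reset: what is moved stays moved. The work goes in short steps, Python scripts to look and compute and a tool call to move; the robot and the scene stay as the last step left them, time stands still between calls to the robot, and variables do not carry over. Pictures are saved under pics/ and viewed, at most 10 in all, crops included, and the job is handed in when it is done.

Besides the shell and the picture viewer there is one more tool, called as name(argument=value, ...), one argument or row to a line, values as JSON. jog_arm: Moves the arm, as the interface text tells. Its arguments: {"type":"object","properties":{"delta_pos":{"type":"array"},"yaw":{"type":"array"},"jaw":{"type":"array"},"newtons":{"type":"number"}},"required":["delta_pos","yaw","jaw"]}

```bash
mkdir -p pics; cat > h.py <<'E'
import numpy as np, cv2
from station import r, optics
def snap(n,f):
    s=optics.snapshot(n); cv2.imwrite(f'pics/{f}.png',s['image'][:,:,::-1]); np.savez(f'pics/{f}.npz',**s); return s
def load(f): return dict(np.load(f'pics/{f}.npz'))
def ray(s,u,v,fish=False):
    f=192/np.tan(np.radians(float(s['fov_y']))/2); x=(u-s['cx']);y=(v-s['cy'])
    if fish:
        rr=np.hypot(x,y)+1e-9;th=rr/f; d=np.array([x/rr*np.sin(th),-y/rr*np.sin(th),-np.cos(th)])
    else: d=np.array([x/f,-y/f,-1.])
    return s['pose'][:3,3], s['pose'][:3,:3]@d
def plane(s,u,v,z,fish=False):
    o,d=ray(s,u,v,fish); return o+d*(z-o[2])/d[2]
def dep(s,u,v):
    o,d=ray(s,u,v); return o+d*float(s['range_z'][int(v),int(u)])
def tri(*rs):
    A=np.zeros((3,3));b=np.zeros(3)
    for o,d in rs:
        d=d/np.linalg.norm(d);P=np.eye(3)-np.outer(d,d);A+=P;b+=P@o
    p=np.linalg.solve(A,b); return p,[np.linalg.norm((np.eye(3)-np.outer(d,d)/(d@d))@(p-o)) for o,d in rs]
E
python3 - <<'E'
from h import *
a=snap('scene','s0');b=snap('top','t0');c=snap('wrist','w0')
for s in (a,b,c): print(s['fov_y'],s['cx'],s['cy'],np.round(s['pose'],3).tolist())
print(r.sense())
for n in('s0','t0'):
    cv2.imwrite(f'pics/{n}b.png',cv2.resize(cv2.imread(f'pics/{n}.png'),(800,600),interpolation=cv2.INTER_CUBIC))
E
```

```text
46.2658370537071 261.6359741005164 188.95331128297235 [[-0.49, 0.611, -0.622, -0.352], [-0.872, -0.332, 0.36, 0.418], [0.013, 0.719, 0.695, 1.083], [0.0, 0.0, 0.0, 1.0]]
46.095437652664614 248.63234045358718 190.02426553520385 [[-0.027, 0.972, -0.233, 0.22], [-1.0, -0.027, 0.003, -0.094], [-0.003, 0.233, 0.973, 1.396], [0.0, 0.0, 0.0, 1.0]]
65.70646984690485 251.28821130766968 190.0979626465512 [[0.357, 0.892, 0.277, 0.302], [-0.934, 0.341, 0.105, -0.581], [-0.0, -0.296, 0.955, 0.373], [0.0, 0.0, 0.0, 1.0]]
{'t': 0.15, 'qpos': array([ 1.10780173,  0.33372058,  0.03986706,  1.46605643, -0.01342567,
        1.34335022, -0.05849425]), 'joint_velocities': array([-2.18866321e-03, -1.45226927e-03,  8.19941159e-04, -4.23343359e-03,
        1.87549888e-05, -1.34658753e-05, -5.72317765e-04]), 'tau': array([ 2.73049161e-03, -6.59045506e+01,  1.36750728e+00, -4.05867541e+01,
        1.70373917e-02,  9.70366993e-03, -2.71336643e-05]), 'tool_pos': array([ 0.23114557, -0.60711757,  0.23064935]), 'orientation': array([-6.18567347e-04,  9.83502785e-01,  1.80891871e-01, -1.41211952e-04]), 'contact_force': array([ 0.78451024,  0.9304862 , -0.2281203 ]), 'wrist_torque': array([ 0.0316453 , -0.00732859,  0.02695763]), 'grasp_force': 0.0, 'opening': 0.08550757238289418}
```

View pics/s0b.png

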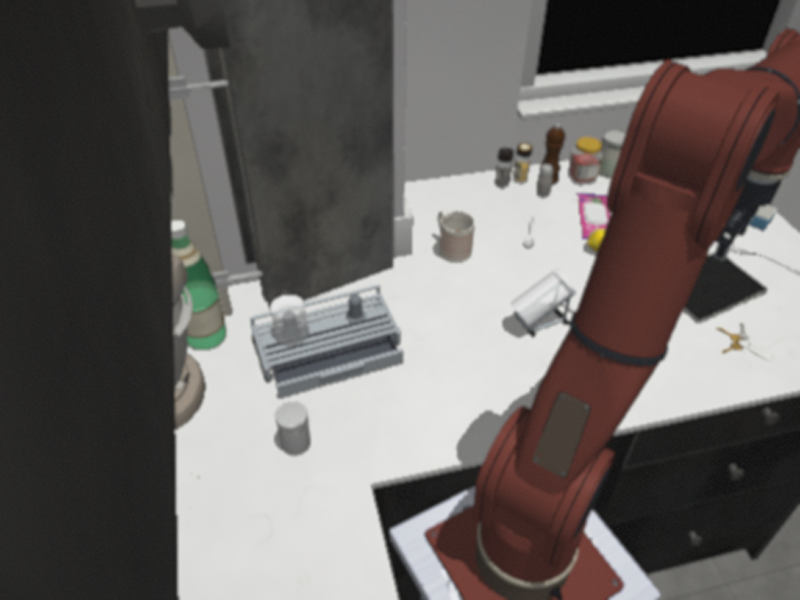

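View pics/t0b.png

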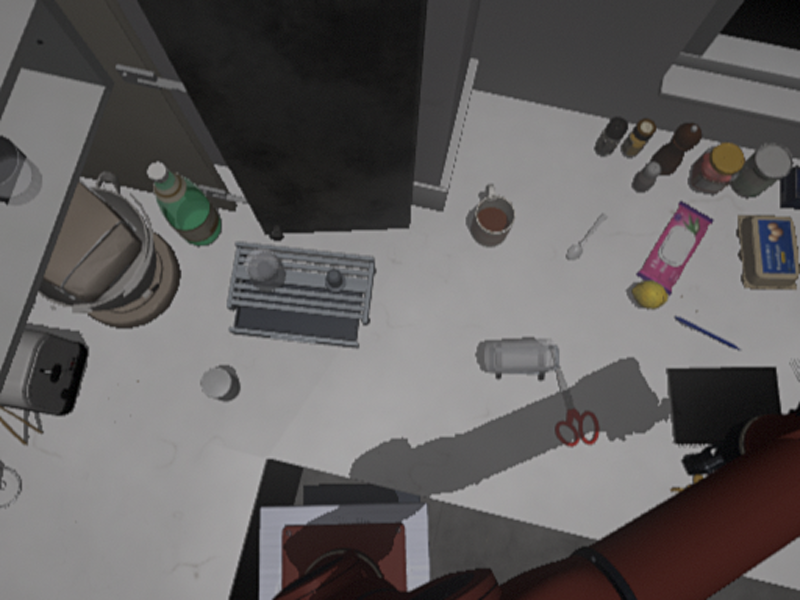

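```bash
python3 - <<'E'
import cv2, numpy as np
s=cv2.imread('pics/s0.png');t=cv2.imread('pics/t0.png')
def c(im,u,v,w,h,k): return cv2.resize(im[v:v+h,u:u+w],None,fx=k,fy=k,interpolation=cv2.INTER_CUBIC)
# scene: cradle 315..385,165..220 ; rack 150..265, 175..260
A=np.vstack([np.hstack([c(s,310,165,80,60,5),c(t,295,205,80,60,5)]),np.hstack([c(s,155,180,100,75,4),c(t,142,150,100,75,4)])])
print(A.shape); cv2.imwrite('pics/m0.png',A)
E
```

```text
(600, 800, 3)
```

View pics/m0.png

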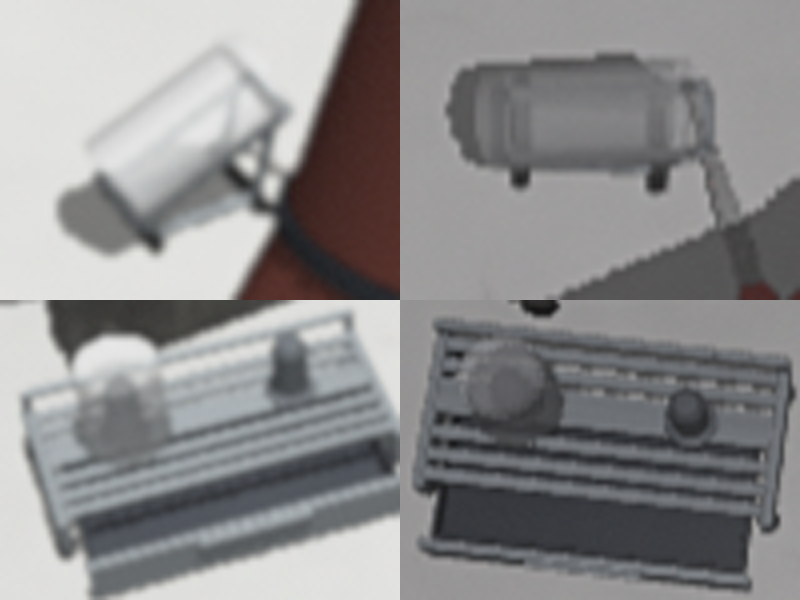

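```bash
python3 - <<'E'
from h import *
np.set_printoptions(precision=3,suppress=True)
s=load('s0');t=load('t0')
S=lambda x,y:(310+x/5-.4,165+y/5-.4); T=lambda x,y:(295+(x-400)/5-.4,205+y/5-.4)
S2=lambda x,y:(155+x/4-.4,180+(y-300)/4-.4); T2=lambda x,y:(142+(x-400)/4-.4,150+(y-300)/4-.4)
# depth along glass axis
for f in np.linspace(-.1,1.15,11): 
    p=S(118+(255-118)*f,195+(78-195)*f); print('s',np.round(f,2),dep(s,*p), end=' ')
    q=T(470+(690-470)*f,115-5*f); print('t',dep(t,*q))
P=lambda n,a,b: print(n,*tri(ray(s,*a),ray(t,*b)))
P('left end',S(122,195),T(472,117))
P('foot near left',S(152,245),T(520,183))
P('peg tip',S2(289,338),T2(686,400))
P('tumbler top',S2(112,352),T2(503,378))
P('ledge mid',S2(255,536),T2(585,568))
for n,a in(('peg',T2(686,400)),('tumb',T2(503,378)),('deck mid',T2(600,395)),('ledge',T2(585,570)),('panelL',T2(425,545)),('panelR',T2(748,580)),('guardL',T2(440,325)),('guardR',T2(787,360)),('frontL',T2(425,480)),('frontR',T2(765,515))): print(n,dep(t,*a))
for n,u,v in(('caddy',220,383),('mug',492,220)): print(n,dep(t,u*.64,v*.64))
E
```

```text
s -0.1 [ 0.436 -0.306 -0.001] t [ 0.43  -0.27  -0.011]
s 0.02 [ 0.414 -0.298  0.037] t [ 0.429 -0.287 -0.005]
s 0.15 [ 0.392 -0.289  0.075] t [ 0.415 -0.29   0.087]
s 0.28 [ 0.389 -0.299  0.086] t [ 0.415 -0.306  0.088]
s 0.4 [ 0.392 -0.314  0.088] t [ 0.413 -0.321  0.098]
s 0.52 [ 0.39  -0.324  0.099] t [ 0.412 -0.335  0.104]
s 0.65 [ 0.391 -0.337  0.105] t [ 0.411 -0.349  0.113]
s 0.78 [ 0.392 -0.351  0.11 ] t [ 0.41  -0.364  0.12 ]
s 0.9 [ 0.393 -0.364  0.116] t [ 0.408 -0.377  0.129]
s 1.02 [ 0.392 -0.374  0.125] t [ 0.414 -0.401  0.094]
s 1.15 [ 0.496 -0.499 -0.001] t [ 0.427 -0.44   0.003]
left end [ 0.414 -0.285  0.044] [np.float64(0.009875199629493424), np.float64(0.009875199629493387)]
foot near left [ 0.385 -0.309  0.008] [np.float64(0.0018731926542670072), np.float64(0.0018731926542670952)]
peg tip [0.58  0.005 0.1  ] [np.float64(0.0005359110579664031), np.float64(0.0005359110579663677)]
tumbler top [0.593 0.14  0.134] [np.float64(0.004133727001812858), np.float64(0.004133727001812912)]
ledge mid [0.469 0.091 0.024] [np.float64(0.0002599337469813895), np.float64(0.00025993374698153447)]
peg [0.58  0.006 0.1  ]
tumb [0.596 0.14  0.115]
deck mid [ 0.614  0.083 -0.002]
ledge [0.464 0.088 0.041]
panelL [0.488 0.212 0.036]
panelR [ 0.452 -0.036  0.046]
guardL [0.655 0.198 0.066]
guardR [ 0.638 -0.068  0.002]
frontL [0.538 0.212 0.043]
frontR [ 0.502 -0.05   0.045]
caddy [0.377 0.218 0.089]
mug [ 0.699 -0.313  0.039]
```

```bash
cat >> h.py <<'E'
def go(x,y,z,psi=None):
    q=r.sense();w,a,b,c=q['orientation'];p=q['tool_pos']
    tx=np.array([1-2*(b*b+c*c),2*(a*b+w*c)]);ps=np.arctan2(tx[1],tx[0])
    d=np.array([x,y,z])-p;C,S=np.cos(ps),np.sin(ps)
    yaw=0 if psi is None else -(psi-np.degrees(ps))
    print('at',np.round(p,4),'psi',np.round(np.degrees(ps),1),'delta',np.round([C*d[0]+S*d[1],S*d[0]-C*d[1],-d[2]],4),'yaw',round(yaw,1))
E
python3 - <<'E'
from h import *
from scipy.optimize import least_squares
np.set_printoptions(precision=4,suppress=True)
def cloud(s,u0,u1,v0,v1):
    return np.array([dep(s,u,v) for v in range(v0,v1) for u in range(u0,u1) if s['range_z'][v,u]>0])
s=load('s0');t=load('t0')
for n,P in(('top',cloud(t,302,362,212,245)),('scene',cloud(s,322,370,170,215))):
    P=P[(P[:,2]>.055)&(P[:,2]<.16)&(P[:,0]>.36)&(P[:,0]<.46)]
    def f(k):
        x0,z0,yaw,pit=k; a=np.array([np.sin(yaw)*np.cos(pit),np.cos(yaw)*np.cos(pit),-np.sin(pit)])
        d=P-[x0,-.35,z0]; return np.linalg.norm(d-np.outer(d@a,a),axis=1)-.0315
    g=least_squares(f,[.41,.075,0,.52],loss='soft_l1',f_scale=.003)
    print(n,len(P),g.x[:2],np.degrees(g.x[2:]),np.median(abs(f(g.x))))
    yaw,pit=g.x[2:]; a=np.array([np.sin(yaw)*np.cos(pit),np.cos(yaw)*np.cos(pit),-np.sin(pit)])
    tt=(P-[g.x[0],-.35,g.x[1]])@a; tt=tt[abs(f(g.x))<.004]; q=np.percentile(tt,[1,99]);print(q,[ [g.x[0],-.35,g.x[1]]+a*k for k in q])
P=cloud(t,150,275,95,165); P=P[P[:,2]>.2]
# fridge front low x
P=cloud(t,100,290,60,165);P=P[(P[:,2]>.12)&(P[:,2]<.6)&(P[:,0]>.55)]
print('fridge',len(P),P[P[:,0]<.64][:5] if len(P) else 0, np.percentile(P[:,0],[1,5,50]))
go(.45,-.28,.23,82)
E
```

```text
top 983 [0.413  0.0799] [ 3.937  29.1729] 0.0015339703718046764
[-0.0536  0.0662] [array([ 0.4098, -0.3967,  0.106 ]), array([ 0.417 , -0.2923,  0.0476])]
scene 776 [0.4144 0.0818] [ 4.0086 28.3105] 0.0015703565832944424
[-0.0514  0.0668] [array([ 0.4112, -0.3952,  0.1062]), array([ 0.4185, -0.2913,  0.0501])]
fridge 13615 [[0.6258 0.1402 0.1204]
 [0.6226 0.1459 0.1213]
 [0.6203 0.1608 0.1203]
 [0.6194 0.1573 0.1229]
 [0.6192 0.1253 0.1206]] [0.6765 0.6851 0.6887]
at [ 0.2311 -0.6071  0.2306] psi 20.8 delta [ 0.3209 -0.2278  0.0006] yaw -61.2
```

jog_arm(
  delta_pos=[
    [0.03,-0.02,0],
    [0.065,-0.045,0],
    [0.1,-0.07,0],
    [0.135,-0.095,0],
    [0.17,-0.12,0],
    [0.2,-0.145,0],
    [0.235,-0.17,0],
    [0.27,-0.195,0],
    [0.3,-0.215,0],
    [0.321,-0.228,0],
  ],
  yaw=[-6,-12,-18,-24,-30,-37,-43,-49,-55,-61],
  jaw=[0,0,0,0,0,0,0,0,0,0],
)

```text
t: 0.98
tool_pos: [0.4524, -0.2754, 0.2315]
orientation: [-0.0, 0.752, 0.659, 0.001]
contact_force: [0.3, 0.1, -0.6]
opening: -0.0003
grasp_force: 0.0
```

```bash
python3 -c "
from h import *
go(.425,.080,.2,82);go(.425,.080,.03,82);go(.496,.071,.03,82)"
```

```text
at [ 0.4524 -0.2754  0.2315] psi 82.4 delta [ 0.3487 -0.0742  0.0315] yaw 0.4
at [ 0.4524 -0.2754  0.2315] psi 82.4 delta [ 0.3487 -0.0742  0.2015] yaw 0.4
at [ 0.4524 -0.2754  0.2315] psi 82.4 delta [ 0.3492 -0.0027  0.2015] yaw 0.4
```

jog_arm(
  delta_pos=[
    [0.041,-0.009,0],
    [0.082,-0.018,0],
    [0.123,-0.027,0],
    [0.164,-0.036,0],
    [0.205,-0.045,0],
    [0.246,-0.054,0],
    [0.287,-0.062,0.01],
    [0.325,-0.07,0.03],
    [0.349,-0.074,0.05],
    [0.349,-0.074,0.08],
  ],
  yaw=[0,0,0,0,0,0,0,0,0,0],
  jaw=[0,0,0,0,0,0,0,0,0,0],
)

```text
t: 1.82
tool_pos: [0.4269, 0.0821, 0.1524]
orientation: [0.001, 0.753, 0.658, 0.002]
contact_force: [1.7, -0.4, 0.1]
opening: 0.0001
grasp_force: 0.0
```

```bash
python3 -c "
from h import *
go(.425,.080,.028,82);go(.445,.078,.028,82);go(.496,.071,.028,82)"
```

```text
at [0.4269 0.0821 0.1524] psi 82.3 delta [-0.0024 -0.0016  0.1244] yaw 0.3
at [0.4269 0.0821 0.1524] psi 82.3 delta [-0.0016  0.0185  0.1244] yaw 0.3
at [0.4269 0.0821 0.1524] psi 82.3 delta [-0.0017  0.07    0.1244] yaw 0.3
```

jog_arm(
  delta_pos=[
    [0,-0.003,0.04],
    [0,-0.003,0.08],
    [-0.002,-0.003,0.115],
    [-0.002,-0.002,0.124],
    [-0.002,0.006,0.124],
    [-0.002,0.014,0.124],
    [-0.002,0.022,0.124],
    [-0.002,0.03,0.124],
    [-0.002,0.038,0.124],
    [-0.002,0.046,0.124],
  ],
  yaw=[0,0,0,0,0,0,0,0,0,0],
  jaw=[0,0,0,0,0,0,0,0,0,0],
)

```text
t: 2.65
tool_pos: [0.4734, 0.0672, 0.0285]
orientation: [0.001, 0.756, 0.655, 0.001]
contact_force: [-0.9, 0.1, 0.9]
opening: 0.0004
grasp_force: 0.8
```

jog_arm(
  delta_pos=[
    [0,0.005,0],
    [0,0.009,0],
    [0,0.013,0],
    [0,0.016,0],
    [0,0.018,0],
    [0,0.02,0],
  ],
  yaw=[0,0,0,0,0,0],
  jaw=[0,0,0,0,0,0],
)

```text
t: 3.15
tool_pos: [0.4886, 0.0649, 0.0268]
orientation: [-0.002, 0.755, 0.655, -0.003]
contact_force: [-20.1, 2.3, 15.6]
opening: 0.0003
grasp_force: 10.3
```

```bash
python3 - <<'E'
from h import *
s=snap('top','t1'); a=snap('scene','s1')
c=lambda im,u,v,w,h,k: cv2.resize(im[v:v+h,u:u+w],None,fx=k,fy=k,interpolation=cv2.INTER_CUBIC)
cv2.imwrite('pics/m1.png',np.hstack([c(cv2.imread('pics/s1.png'),155,180,100,75,4),c(cv2.imread('pics/t1.png'),142,150,100,75,4)]))
go(.5,.07,.03,82);print(r.sense()['contact_force'])
E
```

```text
at [0.4884 0.0649 0.0267] psi 81.9 delta [ 0.0067  0.0108 -0.0033] yaw -0.1
[-14.00274977   1.63248737  11.52475258]
```

View pics/m1.png

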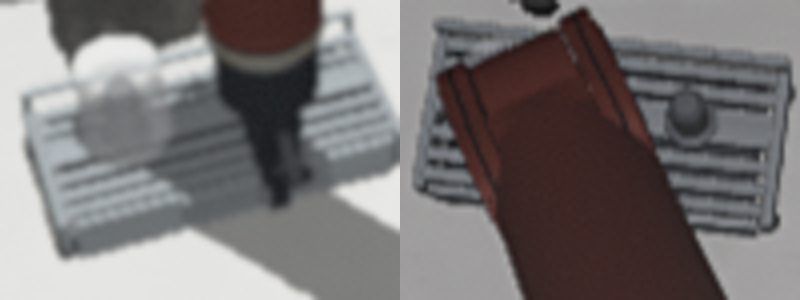

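jog_arm(
  delta_pos=[
    [0,0.003,0],
    [0,0.006,0],
    [0,0.006,0],
    [0,0.006,0],
  ],
  yaw=[0,0,0,0],
  jaw=[0,0,0,0],
)

```text
t: 3.58
tool_pos: [0.4888, 0.0648, 0.0259]
orientation: [-0.005, 0.755, 0.656, -0.007]
contact_force: [-37.6, 3.8, 31.2]
opening: -0.0004
grasp_force: 19.6
```

jog_arm(
  delta_pos=[
    [0,-0.01,0],
    [0,-0.03,0],
    [0,-0.05,0],
    [0,-0.06,-0.03],
    [0,-0.06,-0.07],
    [0,-0.06,-0.11],
    [-0.02,-0.06,-0.15],
    [-0.05,-0.06,-0.18],
    [-0.09,-0.06,-0.2],
    [-0.13,-0.06,-0.2],
  ],
  yaw=[0,0,0,0,0,0,0,0,0,0],
  jaw=[0.085,0.085,0.085,0.085,0.085,0.085,0.085,0.085,0.085,0.085],
)

```text
t: 4.42
tool_pos: [0.4219, -0.0528, 0.2316]
orientation: [0.003, 0.755, 0.656, 0.002]
contact_force: [0.9, -0.3, 0.3]
opening: 0.0848
grasp_force: 0.0
```

```bash
python3 - <<'E'
from h import *
s=load('s0')
a=snap('scene','s2')
S2=lambda x,y:(155+x/4-.4,180+(y-300)/4-.4)
# tray colours at front: compare depths along line in rack frame
c0=np.array([.580,.074]);X=np.array([.99,-.139]);Y=np.array([.139,.99])
pts=[]
for v in range(180,256):
    for u in range(150,265):
        p=dep(a,u,v); d=p[:2]-c0; l=(d@X,d@Y,p[2])
        if abs(l[1])<.12 and .015<l[2]<.035 and l[0]<-.03: pts.append(l[0])
print('front face local x',np.percentile(pts,[5,25,50,75,95]),len(pts))
go(.4115,-.378,.22,86)
E
```

```text
front face local x [-0.07318657 -0.07150654 -0.07009868 -0.06896402 -0.06718906] 308
at [ 0.4197 -0.0621  0.2298] psi 81.5 delta [-0.3136  0.0387  0.0098] yaw -4.5
```

jog_arm(
  delta_pos=[
    [-0.035,0.004,0],
    [-0.07,0.009,0],
    [-0.105,0.013,0],
    [-0.14,0.017,0],
    [-0.175,0.021,0],
    [-0.21,0.026,0],
    [-0.245,0.03,0],
    [-0.28,0.035,0],
    [-0.305,0.038,0.005],
    [-0.3135,0.0387,0.01],
  ],
  yaw=[-4.5,-4.5,-4.5,-4.5,-4.5,-4.5,-4.5,-4.5,-4.5,-4.5],
  jaw=[0.085,0.085,0.085,0.085,0.085,0.085,0.085,0.085,0.085,0.085],
)

```text
t: 5.3
tool_pos: [0.4126, -0.3727, 0.2164]
orientation: [0.0, 0.731, 0.682, -0.001]
contact_force: [-1.2, 0.8, 0.7]
opening: 0.0853
grasp_force: 0.0
```

```bash
python3 - <<'E'
from h import *
s=snap('wrist','w3');im=cv2.imread('pics/w3.png')
cv2.imwrite('pics/w3b.png',cv2.resize(im,(800,600),interpolation=cv2.INTER_CUBIC))
go(.4115,-.379,.07,86)
def proj(s,p):
    f=192/np.tan(np.radians(float(s['fov_y']))/2);c=np.linalg.inv(s['pose'])@np.r_[p,1];x,y,z=c[0],-c[1],-c[2];rr=np.hypot(x,y);th=np.arctan2(rr,z);return np.round(((s['cx']+f*th*x/rr)*1.5625,(s['cy']+f*th*y/rr)*1.5625))
a=np.array([.0605,.864,-.5]);e=np.cross(a,[0,0,1]);e/=np.linalg.norm(e)
C=np.array([.410,-.396,.1055])
for k in(0,.02,.121): print(k,proj(s,C+a*k),proj(s,C+a*k+.0315*e),proj(s,C+a*k-.0315*e))
E
```

```text
at [ 0.4122 -0.3718  0.215 ] psi 86.1 delta [-0.0072 -0.0002  0.145 ] yaw 0.1
0 [390. 328.] [443. 328.] [336. 328.]
0.02 [390. 295.] [443. 295.] [337. 295.]
0.121 [390. 147.] [438. 147.] [343. 147.]
```

View pics/w3b.png

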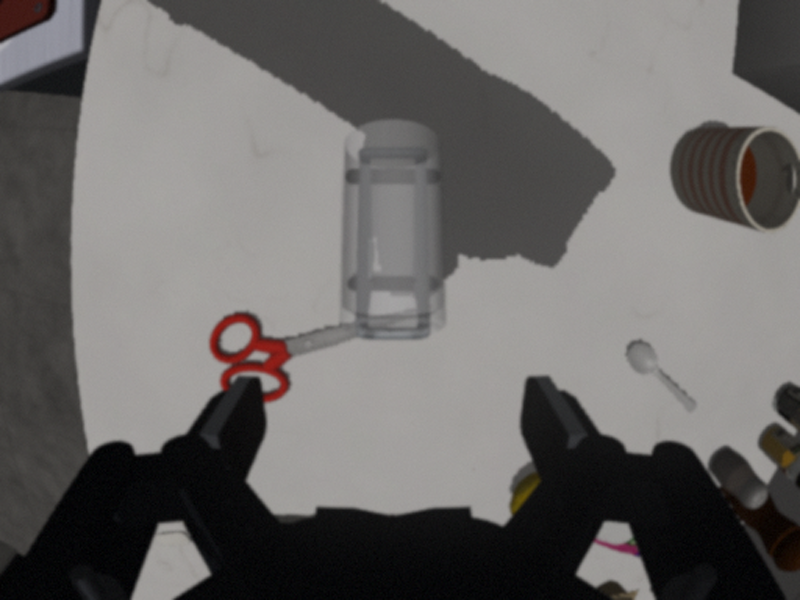

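jog_arm(
  delta_pos=[
    [-0.004,0.001,0.02],
    [-0.007,0.001,0.05],
    [-0.007,0.001,0.08],
    [-0.007,0.001,0.105],
    [-0.007,0.001,0.125],
    [-0.007,0.001,0.138],
    [-0.007,0.001,0.145],
    [-0.007,0.001,0.145],
  ],
  yaw=[0,0,0,0,0,0,0,0],
  jaw=[0.085,0.085,0.085,0.085,0.085,0.085,0.085,0.085],
)

```text
t: 6.02
tool_pos: [0.4142, -0.3736, 0.0707]
orientation: [-0.001, 0.729, 0.685, 0.0]
contact_force: [0.4, 0.6, 0.5]
opening: 0.0852
grasp_force: 0.0
```

jog_arm(
  delta_pos=[
    [0,0,0],
    [0,0,0],
    [0,0,0],
    [0,0,0],
    [0,0,0],
    [0,0,0],
    [0,0,0],
    [0,0,0],
  ],
  yaw=[0,0,0,0,0,0,0,0],
  jaw=[0.07,0.065,0.055,0.05,0.05,0.05,0.05,0.05],
  newtons=20,
)

```text
t: 6.68
tool_pos: [0.4121, -0.3755, 0.0734]
orientation: [-0.001, 0.73, 0.684, -0.001]
contact_force: [-11.6, 3.4, 10.3]
opening: 0.0616
grasp_force: 20.2
```

jog_arm(
  delta_pos=[
    [0,-0.002,-0.005],
    [0,-0.002,-0.01],
    [0,-0.002,-0.018],
    [0,-0.002,-0.026],
    [0,-0.002,-0.034],
    [0,-0.002,-0.042],
    [0,-0.002,-0.05],
    [0,-0.002,-0.05],
    [0,-0.002,-0.05],
    [0,-0.002,-0.05],
  ],
  yaw=[0,0,0,0,0,0,0,0,0,0],
  jaw=[0.05,0.05,0.05,0.05,0.05,0.05,0.05,0.05,0.05,0.05],
)

```text
t: 7.52
tool_pos: [0.4124, -0.375, 0.1218]
orientation: [-0.0, 0.729, 0.684, -0.0]
contact_force: [-0.4, 0.8, -1.6]
opening: 0.0613
grasp_force: 22.7
```

```bash
python3 - <<'E'
from h import *
s=snap('wrist','w4');cv2.imwrite('pics/w4b.png',s['image'][:,:,::-1])
print(r.sense())
E
```

```text
{'t': 7.5667, 'qpos': array([ 0.87025533,  0.24611718, -0.2427259 ,  1.8155487 ,  0.06604816,
        1.08858049,  0.54001706]), 'joint_velocities': array([-4.92999284e-04,  5.14245122e-03, -2.39273660e-03, -8.56760533e-05,
        1.52571465e-03, -1.31454667e-04,  7.98558355e-04]), 'tau': array([-8.98514001e-03, -5.64417565e+01, -1.84445389e+00, -3.78255558e+01,
       -1.07582976e-02,  1.34513786e-02,  3.02308727e-04]), 'tool_pos': array([ 0.41226172, -0.37493602,  0.1215628 ]), 'orientation': array([-4.09027185e-04,  7.29314463e-01,  6.84178519e-01, -3.24974305e-05]), 'contact_force': array([-0.18556916, -0.29912211, -1.37530726]), 'wrist_torque': array([-0.05156724,  0.00420366, -0.00583592]), 'grasp_force': 22.684625150780562, 'opening': 0.06153249428155578}
```

View pics/w4b.png

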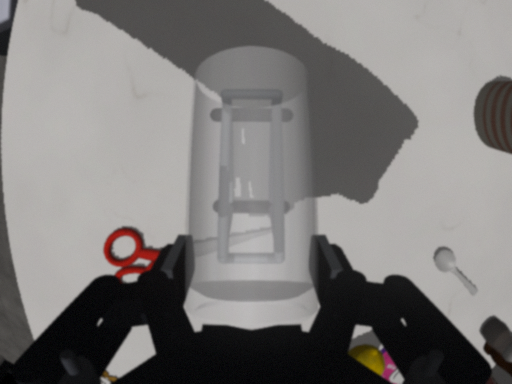

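jog_arm(
  delta_pos=[
    [0,0,0.012],
    [0,0,0.026],
    [0,0,0.037],
    [0,0,0.044],
    [0,0,0.046],
    [0.004,0,0.046],
  ],
  yaw=[0,0,0,0,0,0],
  jaw=[0.05,0.05,0.05,0.05,0.05,0.05],
)

```text
t: 8.07
tool_pos: [0.412, -0.3731, 0.0757]
orientation: [0.0, 0.73, 0.684, -0.001]
contact_force: [-4.1, -10.6, 6.3]
opening: 0.0613
grasp_force: 23.6
```

jog_arm(
  delta_pos=[
    [0.003,0,-0.006],
    [0.007,0,-0.011],
    [0.011,0,-0.014],
    [0.015,0,-0.017],
    [0.02,0,-0.02],
    [0.025,0,-0.023],
  ],
  yaw=[0,0,0,0,0,0],
  jaw=[0.05,0.05,0.05,0.05,0.05,0.05],
)

```text
t: 8.57
tool_pos: [0.4148, -0.3468, 0.1002]
orientation: [0.001, 0.729, 0.684, -0.0]
contact_force: [-0.7, -4.8, 1.8]
opening: 0.0614
grasp_force: 25.1
```

```bash
python3 - <<'E'
from h import *
s=snap('scene','s5'); print(np.round(r.sense()['contact_force'],1)); go(.41,-.3,.1)
im=cv2.imread('pics/s5.png')[150:225,310:410]; cv2.imwrite('pics/s5b.png',cv2.resize(im,(800,600),interpolation=cv2.INTER_CUBIC))
E
```

```text
[-2.1 -3.9  4.5]
at [ 0.4152 -0.3458  0.1007] psi 86.4 delta [ 0.0454 -0.008   0.0007] yaw 0
```

View pics/s5b.png

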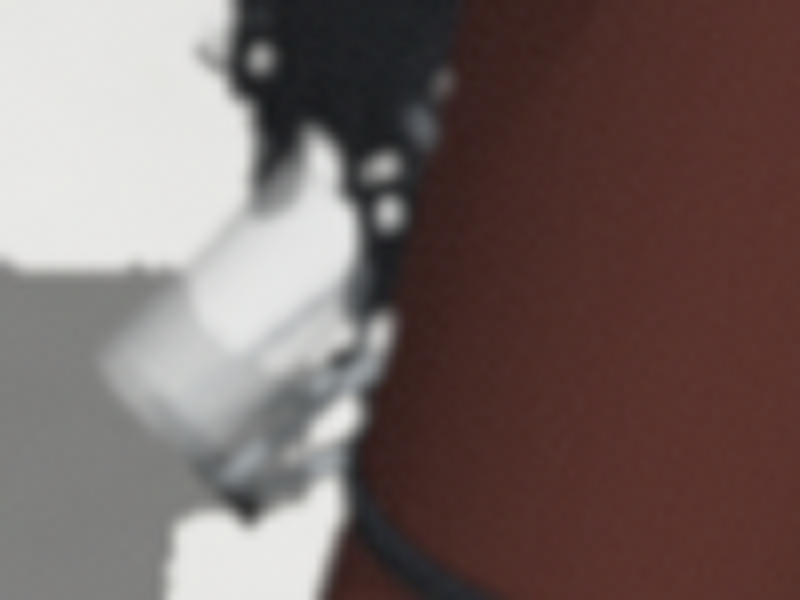

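jog_arm(
  delta_pos=[
    [0.006,0,-0.0025],
    [0.012,0,-0.0045],
    [0.017,0,-0.006],
    [0.022,0,-0.0075],
    [0.027,0,-0.008],
    [0.033,0,-0.009],
    [0.038,0,-0.0095],
    [0.043,0,-0.01],
    [0.048,0,-0.01],
    [0.053,0,-0.01],
  ],
  yaw=[0,0,0,0,0,0,0,0,0,0],
  jaw=[0.05,0.05,0.05,0.05,0.05,0.05,0.05,0.05,0.05,0.05],
)

```text
t: 9.45
tool_pos: [0.4191, -0.2945, 0.1115]
orientation: [0.002, 0.729, 0.684, 0.0]
contact_force: [-1.6, -4.1, 14.1]
opening: 0.0614
grasp_force: 31.3
```

```bash
python3 - <<'E'
from h import *
s=snap('scene','s6'); print(np.round(r.sense()['contact_force'],1)); go(.41,-.3,.1)
im=cv2.imread('pics/s6.png')[150:225,310:410]; cv2.imwrite('pics/s6b.png',cv2.resize(im,(800,600),interpolation=cv2.INTER_CUBIC))
E
```

```text
[-3.7 -2.2 17. ]
at [ 0.4192 -0.2932  0.1114] psi 86.4 delta [-0.0073 -0.0088  0.0114] yaw 0
```

View pics/s6b.png

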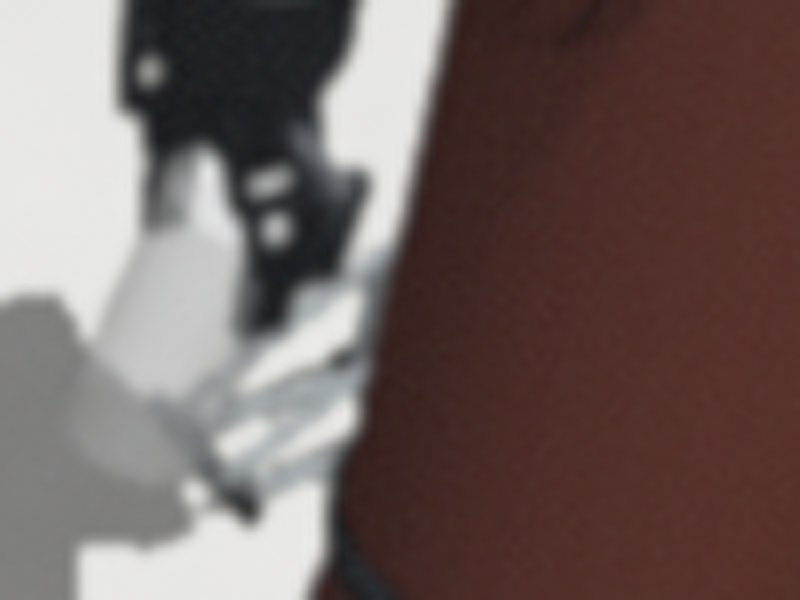

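jog_arm(
  delta_pos=[
    [0,0,-0.015],
    [0.005,0,-0.035],
    [0.02,0,-0.06],
    [0.04,0,-0.09],
    [0.07,0,-0.11],
    [0.1,0,-0.11],
    [0.11,0,-0.11],
    [0.11,0,-0.11],
  ],
  yaw=[0,0,0,0,0,0,0,0],
  jaw=[0.05,0.05,0.05,0.05,0.05,0.05,0.05,0.05],
)

```text
t: 10.17
tool_pos: [0.4251, -0.1795, 0.2191]
orientation: [-0.0, 0.727, 0.686, 0.0]
contact_force: [0.7, -0.3, -1.7]
opening: 0.0616
grasp_force: 29.8
```

```bash
cat >> h.py <<'E'
def fitglass(s, verbose=True):
    from scipy.optimize import least_squares
    q=r.sense()['tool_pos']; H,W=s['range_z'].shape
    f=192/np.tan(np.radians(float(s['fov_y']))/2); v,u=np.mgrid[:H,:W]; z=s['range_z']
    c=np.stack([(u-s['cx'])/f*z,-(v-s['cy'])/f*z,-z],-1)@s['pose'][:3,:3].T+s['pose'][:3,3]
    P=c[(z>0)]; d=P-q; P=P[(d[:,2]<-.005)&(d[:,2]>-.105)&(P[:,2]>.01)&(np.hypot(d[:,0],d[:,1])<.09)]
    def g(k):
        a=np.array([k[2],k[3],-1]);a/=np.linalg.norm(a);e=P-[q[0]+k[0],q[1]+k[1],q[2]];return np.linalg.norm(e-np.outer(e@a,a),axis=1)-.0317
    for t0 in (0,.4):
        k=least_squares(g,[0,0,0,t0],loss='soft_l1',f_scale=.003)
        a=np.array([k.x[2],k.x[3],-1]);a/=np.linalg.norm(a);o=np.array([q[0]+k.x[0],q[1]+k.x[1],q[2]]);e=P-o;t=(e@a)[abs(g(k.x))<.004]
        print('n',len(P),'res',np.round(np.median(abs(g(k.x))),4),'axis off',np.round(k.x[:2],4),'tilt xy deg',np.round(np.degrees(np.arctan(k.x[2:])),1),'rim t',np.round(np.percentile(t,[1,97,99]),4),'rim',np.round(o+a*np.percentile(t,98),4))
E
python3 - <<'E'
from h import *
print(r.sense()['tool_pos'])
for n in('scene','top'): fitglass(snap(n,n[0]+'7'))
E
```

```text
[ 0.42512915 -0.17949551  0.21913174]
n 377 res 0.001 axis off [0.0019 0.0054] tilt xy deg [ 0.6 15.4] rim t [0.0071 0.069  0.0706] rim [ 0.4273 -0.1577  0.1517]
n 377 res 0.001 axis off [0.0019 0.0054] tilt xy deg [ 0.6 15.4] rim t [0.0071 0.069  0.0706] rim [ 0.4273 -0.1577  0.1517]
  return _methods._mean(a, axis=axis, dtype=dtype,
  ret = ret.dtype.type(ret / rcount)
Traceback (most recent call last):
  File "h.py", line 38, in fitglass
    print('n',len(P),'res',np.round(np.median(abs(g(k.x))),4),'axis off',np.round(k.x[:2],4),'tilt xy deg',np.round(np.degrees(np.arctan(k.x[2:])),1),'rim t',np.round(np.percentile(t,[1,97,99]),4),'rim',np.round(o+a*np.percentile(t,98),4))
                                                                                                                                                                       ~~~~~~~~~~~~~^^^^^^^^^^^^^
IndexError: index -1 is out of bounds for axis 0 with size 0
```

jog_arm(
  delta_pos=[
    [0,0,0.03],
    [0,0,0.065],
    [0,0,0.1],
    [0,0,0.125],
    [0,0,0.137],
    [0.002,0,0.141],
    [0.008,0,0.144],
    [0.014,0,0.147],
    [0.02,0,0.149],
    [0.026,0,0.151],
  ],
  yaw=[0,0,0,0,0,0,0,0,0,0],
  jaw=[0.05,0.05,0.05,0.05,0.05,0.05,0.05,0.05,0.05,0.05],
)

```text
t: 11.1
tool_pos: [0.4273, -0.1587, 0.0704]
orientation: [0.001, 0.73, 0.684, -0.0]
contact_force: [-11.9, 3.9, 34.7]
opening: 0.0614
grasp_force: 48.5
```

```bash
python3 - <<'E'
from h import *
print(r.sense()['tool_pos'],r.sense()['contact_force'])
fitglass(snap('scene','s8'))
E
```

```text
[ 0.42728143 -0.15868158  0.0703716 ] [-11.85524404   3.94352782  34.69919881]
n 245 res 0.0011 axis off [ 0.0004 -0.0039] tilt xy deg [-1.1  1.3] rim t [0.0069 0.0593 0.0603] rim [ 0.4264 -0.1601  0.0102]
n 245 res 0.0011 axis off [ 0.0004 -0.0039] tilt xy deg [-1.1  1.3] rim t [0.0069 0.0593 0.0603] rim [ 0.4264 -0.1601  0.0102]
```

jog_arm(
  delta_pos=[
    [0,0,-0.02],
    [0,0,-0.05],
    [0,0,-0.085],
    [0,0,-0.12],
    [0,0,-0.15],
    [0,0,-0.15],
    [0,0,-0.15],
  ],
  yaw=[0,0,0,0,0,0,0],
  jaw=[0.05,0.05,0.05,0.05,0.05,0.05,0.05],
)

```text
t: 11.73
tool_pos: [0.4271, -0.1588, 0.2192]
orientation: [0.001, 0.73, 0.684, 0.001]
contact_force: [-0.5, -0.0, -2.1]
opening: 0.0615
grasp_force: 44.1
```

```bash
python3 - <<'E'
from h import *
print(r.sense()['tool_pos'],r.sense()['contact_force'])
fitglass(snap('scene','s9'))
# peg: refine by top-view and scene-view cylinder circle fit
from scipy.optimize import least_squares
for n in('t0','s0','s2','s9'):
    s=load(n);z=s['range_z'];f=192/np.tan(np.radians(float(s['fov_y']))/2);v,u=np.mgrid[:384,:512]
    P=(np.stack([(u-s['cx'])/f*z,-(v-s['cy'])/f*z,-z],-1)@s['pose'][:3,:3].T+s['pose'][:3,3])[z>0]
    P=P[(np.hypot(P[:,0]-.58,P[:,1]-.005)<.03)]
    Q=P[(P[:,2]>.053)&(P[:,2]<.09)]
    k=least_squares(lambda c:np.hypot(Q[:,0]-c[0],Q[:,1]-c[1])-.014,[.58,.005],loss='soft_l1',f_scale=.002)
    print(n,len(Q),k.x,np.median(abs(k.fun)),'tip z',np.percentile(P[:,2],98))
go(.580,.005,.22)
E
```

```text
[ 0.42706014 -0.15875977  0.21919517] [-0.47998407 -0.04715829 -2.05699662]
n 336 res 0.0009 axis off [ 0.0015 -0.0034] tilt xy deg [-0.8  0.7] rim t [0.0061 0.0655 0.0672] rim [ 0.4268 -0.1609  0.1519]
n 336 res 0.0009 axis off [ 0.0015 -0.0034] tilt xy deg [-0.8  0.7] rim t [0.0061 0.0655 0.0672] rim [ 0.4268 -0.1609  0.1519]
t0 32 [0.57680308 0.00670754] 0.00048394635517826686 tip z 0.1012309911183515
s0 78 [0.57755437 0.00683222] 0.0012043158858386195 tip z 0.10161084842216293
s2 73 [0.57824556 0.00629145] 0.0011469287643037038 tip z 0.1027791997472612
s9 78 [0.57789886 0.00644072] 0.0009613198770080586 tip z 0.10168680449732696
at [ 0.4262 -0.1583  0.2176] psi 86.3 delta [ 0.173   0.1429 -0.0024] yaw 0
```

jog_arm(
  delta_pos=[
    [0.02,0.016,0],
    [0.045,0.036,0],
    [0.072,0.058,0],
    [0.1,0.08,0],
    [0.128,0.103,0],
    [0.15,0.121,0],
    [0.168,0.135,0],
    [0.176,0.142,0],
    [0.176,0.142,0],
    [0.176,0.142,0],
  ],
  yaw=[0,0,0,0,0,0,0,0,0,0],
  jaw=[0.05,0.05,0.05,0.05,0.05,0.05,0.05,0.05,0.05,0.05],
)

```text
t: 12.62
tool_pos: [0.5785, 0.0084, 0.2163]
orientation: [-0.001, 0.729, 0.684, -0.001]
contact_force: [-0.9, -0.7, -1.6]
opening: 0.0612
grasp_force: 44.0
```

```bash
python3 - <<'E'
from h import *
s=snap('scene','s10');fitglass(s)
im=cv2.imread('pics/s10.png')[150:240,190:310]; cv2.imwrite('pics/s10b.png',cv2.resize(im,(800,600),interpolation=cv2.INTER_CUBIC))
go(.579,.008,.117)
E
```

```text
n 344 res 0.001 axis off [ 0.0009 -0.0021] tilt xy deg [-1.6  1. ] rim t [0.0062 0.0675 0.0695] rim [0.5775 0.0067 0.148 ]
n 344 res 0.001 axis off [ 0.0009 -0.0021] tilt xy deg [-1.6  1. ] rim t [0.0062 0.0675 0.0695] rim [0.5775 0.0067 0.148 ]
at [0.5784 0.0076 0.2167] psi 86.3 delta [0.0004 0.0005 0.0997] yaw 0
```

View pics/s10b.png

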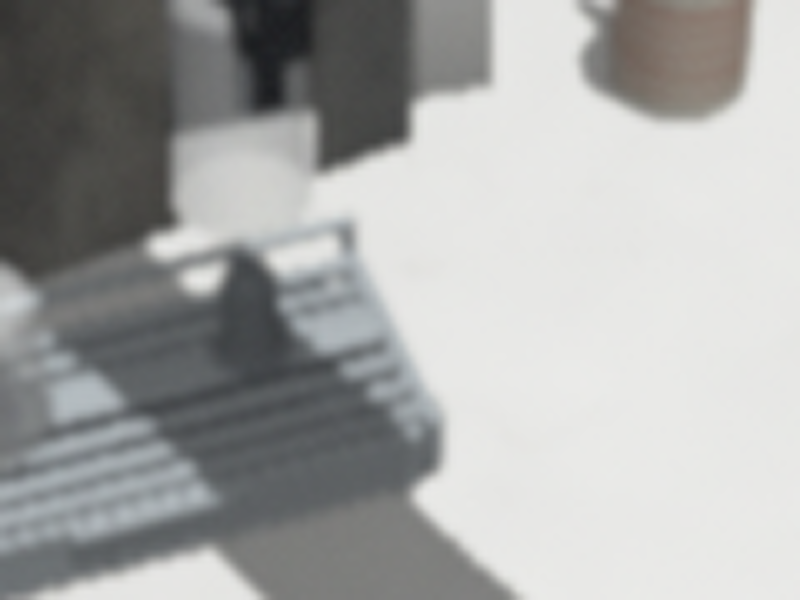

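jog_arm(
  delta_pos=[
    [0,0,0.01],
    [0,0,0.022],
    [0,0,0.034],
    [0,0,0.046],
    [0,0,0.058],
    [0,0,0.07],
    [0,0,0.08],
    [0,0,0.087],
    [0,0,0.09],
    [0,0,0.09],
  ],
  yaw=[0,0,0,0,0,0,0,0,0,0],
  jaw=[0.05,0.05,0.05,0.05,0.05,0.05,0.05,0.05,0.05,0.05],
)

```text
t: 13.5
tool_pos: [0.5791, 0.0091, 0.1273]
orientation: [-0.0, 0.729, 0.684, -0.0]
contact_force: [-0.1, 0.5, -1.6]
opening: 0.0615
grasp_force: 44.0
```

jog_arm(
  delta_pos=[
    [0,0,0.002],
    [0,0,0.004],
    [0,0,0.006],
    [0,0,0.0075],
    [0,0,0.009],
    [0,0,0.009],
  ],
  yaw=[0,0,0,0,0,0],
  jaw=[0.05,0.05,0.05,0.05,0.05,0.05],
)

```text
t: 14.0
tool_pos: [0.5792, 0.009, 0.1188]
orientation: [-0.0, 0.729, 0.684, -0.0]
contact_force: [0.5, -0.3, -1.3]
opening: 0.0614
grasp_force: 44.0
```

jog_arm(
  delta_pos=[
    [0,0,0.001],
    [0,0,0.002],
    [0,0,0.003],
    [0,0,0.003],
  ],
  yaw=[0,0,0,0],
  jaw=[0.05,0.05,0.05,0.05],
)

```text
t: 14.33
tool_pos: [0.5794, 0.009, 0.116]
orientation: [0.0, 0.729, 0.684, 0.0]
contact_force: [-0.3, -1.3, -0.7]
opening: 0.0614
grasp_force: 44.0
```

jog_arm(
  delta_pos=[
    [0,0,0.001],
    [0,0,0.0015],
    [0,0,0.0015],
  ],
  yaw=[0,0,0],
  jaw=[0.05,0.05,0.05],
)

```text
t: 14.58
tool_pos: [0.5796, 0.0094, 0.1155]
orientation: [0.0, 0.729, 0.684, 0.0]
contact_force: [-3.3, 0.6, 7.7]
opening: 0.0617
grasp_force: 45.0
```

jog_arm(
  delta_pos=[
    [0,0,0.0008],
    [0,0,0.0008],
  ],
  yaw=[0,0],
  jaw=[0.05,0.05],
)

```text
t: 14.75
tool_pos: [0.5796, 0.0096, 0.1154]
orientation: [0.0, 0.729, 0.684, 0.0]
contact_force: [-5.5, 1.0, 13.1]
opening: 0.0609
grasp_force: 45.6
```

```bash
python3 - <<'E'
from h import *
fitglass(snap('scene','s11')); print(r.sense()['contact_force'])
E
```

```text
n 1504 res 0.0119 axis off [0.0851 0.1424] tilt xy deg [-56.1 -62. ] rim t [0.0913 0.2556 0.2574] rim [ 0.518  -0.0341  0.0167]
n 1504 res 0.0133 axis off [-0.1474 -0.1606] tilt xy deg [60.4 67.1] rim t [0.149  0.3084 0.3113] rim [0.6069 0.0843 0.016 ]
[-5.49621054  0.97158799 13.7094152 ]
```

jog_arm(
  delta_pos=[
    [0,0,-0.001],
    [0,0,-0.001],
    [0,0,-0.001],
    [0,0,-0.001],
    [0,0,-0.001],
    [0,0,-0.001],
    [0,0,-0.001],
    [0,0,-0.001],
  ],
  yaw=[0,0,0,0,0,0,0,0],
  jaw=[0.06,0.063,0.066,0.07,0.075,0.08,0.085,0.085],
)

```text
t: 15.47
tool_pos: [0.5794, 0.009, 0.1147]
orientation: [-0.0, 0.729, 0.684, -0.0]
contact_force: [-1.3, 0.5, 0.2]
opening: 0.0852
grasp_force: 0.0
```

jog_arm(
  delta_pos=[
    [0,0,-0.01],
    [0,0,-0.03],
    [0,0,-0.06],
    [0,0,-0.09],
    [0,0,-0.11],
    [-0.04,-0.02,-0.11],
    [-0.08,-0.05,-0.11],
    [-0.11,-0.08,-0.11],
    [-0.14,-0.1,-0.11],
    [-0.14,-0.1,-0.11],
  ],
  yaw=[0,0,0,0,0,0,0,0,0,0],
  jaw=[0.085,0.085,0.085,0.085,0.085,0.085,0.085,0.085,0.085,0.085],
)

```text
t: 16.3
tool_pos: [0.4666, -0.1303, 0.2255]
orientation: [0.001, 0.732, 0.682, -0.001]
contact_force: [0.1, -0.7, 0.2]
opening: 0.0851
grasp_force: 0.0
```

```bash
python3 - <<'E'
from h import *
from scipy.optimize import least_squares
s=snap('scene','s12');print(r.sense()['contact_force'])
z=s['range_z'];f=192/np.tan(np.radians(float(s['fov_y']))/2);v,u=np.mgrid[:384,:512]
P=(np.stack([(u-s['cx'])/f*z,-(v-s['cy'])/f*z,-z],-1)@s['pose'][:3,:3].T+s['pose'][:3,3])[z>0]
P=P[np.hypot(P[:,0]-.578,P[:,1]-.007)<.045]; print('top z',np.percentile(P[:,2],[90,98]))
P=P[(P[:,2]>.06)&(P[:,2]<.155)]
g=lambda k:np.hypot(P[:,0]-k[0]-k[2]*(P[:,2]-.045),P[:,1]-k[1]-k[3]*(P[:,2]-.045))-.0317
k=least_squares(g,[.578,.007,0,0],loss='soft_l1',f_scale=.003);print(k.x[:2],np.degrees(k.x[2:]),np.median(abs(g(k.x))))
c0=np.array([.580,.074]);X=np.array([.99,-.139]);Y=np.array([.139,.99])
im=s['image'][140:240,150:283,::-1]; cv2.imwrite('pics/s12b.png',cv2.resize(im,(798,600),interpolation=cv2.INTER_CUBIC))
E
```

```text
[ 0.23896299 -0.48698432  0.07713633]
top z [0.16511313 0.16807537]
[0.57910479 0.00668276] [ 0.32514515 -0.39530898] 0.0009853160967631218
```

View pics/s12b.png

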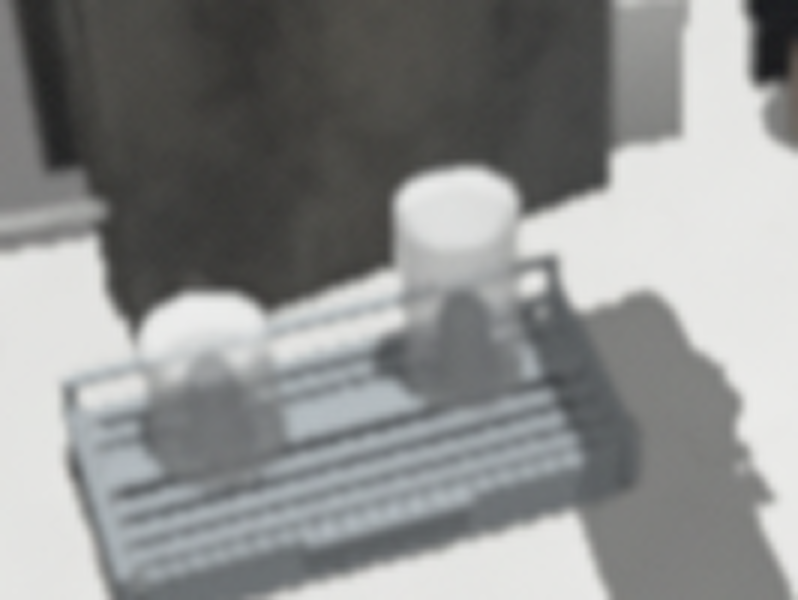

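The glass at (455, 285) px stands over the free peg, upright. Its top is at about 0.167 m and its centre is within 2 mm of the peg. The tray is flush at (390, 540) px, and the tumbler at (205, 385) px has not moved.

```bash
python3 -c "
from station import r
print(r.hand_in())"
```

```text
the job is handed in; nothing more can be done
None
```

The drip tray is pushed home and the tall glass stands upside down over the free peg, released and upright to within about 1 degree, its centre about 1–2 mm from the peg's axis by camera fit; the job is handed in, but no verdict came back.

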